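# Hang the coffee dipper on its pin and snap the latch

### The arm

A 7-joint arm with a two-finger parallel gripper is mounted at the origin on the work surface. World frame = base frame: x ahead of the robot, y to its left, z up, the work surface at z = 0. Lengths are in m, angles in rad, forces in N, time in s.
With the tool pointing down it reaches from about 0.35 to 0.9 m from the base axis. Payload 7.2 kg.
Tool frame: the origin (TCP) lies on the mounting face of the last link; the fingertips stand 173 mm ahead of it and the grasp point (between the pads) lies 155 mm ahead of it; z points along the fingers, y is the direction in which the jaws open and shut (so a half turn about z gives the same grasp; the last joint's range is limited). The gripper opens to 85 mm and grips with 20 to 120 N. Pads are 22 mm wide; open, the fingers measure 114 mm over their backs; the gripper's body (76 mm by 85 mm) begins 54 mm behind the grasp point. The pads swing forward as they close: fully open they stand 13 mm farther back than shut.
Start: joints at [-1.329, 0.411, -0.013, 1.596, 0.006, 1.134, -0.082], TCP at [0.191, 0.595, 0.405] pointing down, gripper open.
Joint ranges: [-2.95, 2.95], [-0.29, 1.99], [-1.47, 1.44], [0.14, 2.54], [-1.03, 4.17], [0.13, 1.85], [-2.86, 2.86]. Speed limits (rad/s): [2.39, 2.39, 3.01, 3.01, 3.14, 3.14, 3.14].

### API

Orientations are given as a rotation vector (axis times angle).
In Python, from workcell import arm, eyes gives the robot as it stands. Calls block until the motion is done:
- arm.reach(position, orientation): joint-space move of the TCP to a pose.
- arm.movel(position, rotation=None, feed=0.15): straight line of the TCP; rotation=None keeps the orientation; feed is the mean speed in m/s.
- arm.goto_joints(angles): joint-space move.
- arm.command_gripper(opening, grip_force=None): finger opening in m; grip_force is the grip in N (None keeps the last); returns when the fingers have stopped.
- arm.dwell(seconds).
- arm.inverse_kinematics(position, orientation): joint angles nearest the present ones, or None.
- arm.state(): the state.
- eyes.read_camera(name): name is "scene" or "top"; returns the picture (420x560x3 uint8, blue, green, red); there is no depth.
- eyes.calibration(name): a dict with "camera_matrix" (3x3 intrinsics, pixels), "D" ([k1, k2, p1, p2, k3] as OpenCV has them; the pictures are not rectified), "eye" and "attitude" of the camera in the world. Camera axes: x right, y up, looking along -z (the intrinsics and any distortion apply to the point x, -y, -z); pixel columns grow to the right and rows downward; lengths in m; the calibration is good to about 2 mm. A picture is of the moment at which its call begins. calibration takes no time and is no camera call.
A pose or a line that the arm cannot do raises arm.Unreachable and nothing moves.
- arm.job_done(): hands the job in, once; it reports no verdict.
The state is a dict: "t": time; "joints": joint angles; "joint_vel": joint speeds; "joint_efforts": joint torques, N m; "eef_pos": TCP position; "ee_rot": TCP orientation; "ft_force": force on the tool from outside, world axes, zero at the start; "moment": the same for the moment, N m; "opening": finger opening in m.
Only numpy, scipy, OpenCV 4.12 (cv2) and the standard library are available. Lean on these libraries where they do the work, as an engineer would, in place of code of your own. Each camera call takes 0.05 s, during which the arm holds its last target. There are 200 camera calls.

### The job

Hang the steel coffee dipper on the stand's cross pin: lift it by its black grip, push the mouth of its hook gently down over the pin until the spring latch has snapped shut beneath the pin, pull up softly to prove that the latch holds, then let it down and leave it hanging. The pin can be clamped anywhere along its slots, so feel for it, never force it, and leave the other crockery where it stands.

Things in the scene. Friction and masses are not known exactly. Their poses are not given: they have to be found in the camera images.
- dipper: steel coffee dipper standing on the shelf, 178 mm tall, 0.18 to 0.28 kg: cup 44 mm across, 40 mm tall, an upright handle strip up its side (12 mm wide along y, x = -27 to -22 mm) and at the top a crook bent back over the cup, its mouth open downward, a black grip on top. Origin: centre of the cup's underside; z up, x from the strip towards the crook's open side; y across the strip
- tip (a point): lowest point of the crook's outer leg (x = -7 to -2 mm), rounded, x = -4.5 mm, 97.5 mm above the dipper's origin. The mouth is the 15 mm gap x = -22 to -7 mm between strip and leg, 30.5 mm deep up to the crook's underside at z = 128 mm. Between the cup's rim (z = 40) and this tip the dipper is open towards x: a pin enters there level, up to the strip, and then rises into the mouth as the dipper is pushed down
- grip (a point): middle of the black plastic grip block on top of the crook, 22 x 22 mm and 44 mm tall (z = 134 to 178 mm on the dipper; this point at 158), sides parallel to the dipper's x and y; x = -14.5 mm from the dipper's origin
- seat (a point): where the pin's axis lies in the hook when it hangs home: middle of the mouth, x = -14.5 mm, 124 mm above the dipper's origin, 34 mm straight below the point grip; axes as the dipper's. Let go, the dipper swings a little, hangs within about 0.2 rad of upright and takes some 3 s to come to rest
- latch (a joint): sprung tongue across the mouth, rad: 0 shut (its stop), 1.45 swung up. Hinged in the outer leg's tip, 100 mm above the dipper's origin, free end at the strip; 4 mm thick. Opens inward only: a pin needs up to about 8 N; springs shut once the pin's axis is some 21 mm above the hinge. Pulled up, the pin's axis bears on the shut tongue 6 mm above the hinge: the dipper is then 18 mm above its hanging height
- stand: fixed steel stand: base plate 90 x 170 x 8 mm, at its ends two upright cheeks (70 mm along x, 8 mm thick, inner faces at y = -74 and 74 mm, tops 193 mm high), between them one level round cross pin 8 mm thick along y, nothing else above the base. Origin: centre of the base's underside; z up, x level across the pin, pointing away from the robot's side
- slot_end (a point): point half-way between the cheeks, level with the near ends of their 56 mm long level slots: x = -28 mm, 175 mm above the stand's origin, axes as the stand's. The pin's axis is at this height, but has been clamped by hand anywhere from 6 to 50 mm beyond this point along the stand's x (not measured: find it by touch); it does not shift under gentle forces
- cezve: stainless coffee pot with a long black handle, body 76 mm across, 78 mm tall; origin under its centre (bystander)
- saucer0: bottom one of a stack of three white saucers, 112 mm across, 14 mm each (bystander)
- saucer1: middle saucer of the stack (bystander)
- saucer2: top saucer of the stack (bystander)
- canister: closed tin canister, 90 mm across, 130 mm tall; origin under its centre (bystander)
- glass_cup: small glass cup, 56 mm across, 65 mm tall; origin under its centre (bystander)
- spice_jar: amber glass jar with black cap, 48 mm across, 85 mm tall; origin under its centre (bystander)
Things that resemble listed ones, but are neither listed nor needed, are in the scene too. What is shaped like the dipper but orange is not meant.

How it is judged:
On the way, in this order (a step that is already met when the one before it is completed fails the run):
1. the hook is pushed fully onto the pin and the latch has snapped shut beneath it (value of joint latch below 0.15 rad and x of seat in the frame of slot_end between -0.004 and 0.06 m and y of seat in the frame of slot_end between -0.055 and 0.055 m and z of seat in the frame of slot_end between -0.005 and 0.005 m and contact force between dipper and stand above 0.5 N), for 0.1 s.
2. the dipper is pulled up softly so that the shut latch bears on the pin from below (2 N or more) (value of joint latch below 0.15 rad and x of seat in the frame of slot_end between -0.004 and 0.06 m and y of seat in the frame of slot_end between -0.055 and 0.055 m and z of seat in the frame of slot_end between 0.014 and 0.022 m and contact force between dipper and stand above 2 N), for 0.1 s.
At the end, for the whole second after the job is handed in: the dipper hangs on the pin by its hook, released and at rest (under 0.06 m/s, tilted less than 0.35 rad), the seat within 6 mm of the pin's height and between the cheeks, the latch shut (under 0.15 rad), the cup clear of the shelf (value of joint latch below 0.15 rad and x of seat in the frame of slot_end between -0.004 and 0.06 m and y of seat in the frame of slot_end between -0.055 and 0.055 m and z of seat in the frame of slot_end between -0.006 and 0.006 m and contact force between dipper and stand above 0.5 N and angle between dipper's own z axis and vertical below 0.35 rad and linear speed of dipper below 0.06 m/s and height (world z) of dipper above 0.01 m); the robot touches nothing.
It fails at once if dipper and stand are pressed together with more than 25 N (contact force between dipper and stand above 25 N).
It fails at once if the robot itself pushes on the stand (over 10 N) (contact force between the arm and stand above 10 N).
It fails at once if a bystander is shifted by more than 20 mm (distance of any of cezve, saucer0, saucer1, saucer2, canister, glass_cup, spice_jar from where it was at the start of the episode above 0.02 m).
It also fails if it takes over 72 s, if anything falls off the work surface, if the arm or the gripper's body presses on something with over 40 N, if the wrist force passes 120 N, or if a joint passes its speed limit or range.

## Working session

There is one attempt and no reset: what is moved stays moved. The work goes in short steps, each a Python script; the robot and the scene stay as the last script left them, time stands still between calls to the robot, and variables do not carry over. Pictures are saved under pics/ and viewed, about 8 in all and at most 12, crops included, and the job is handed in when it is done.

```bash
mkdir -p pics; ls
python3 - <<'E'
from workcell import arm, eyes
import cv2
for n in("scene","top"):
    im=eyes.read_camera(n); cv2.imwrite(f"pics/{n}0.png",im)
    c=eyes.calibration(n); print(n,c)
s=arm.state(); print(s)
E
```

```text
pics
scene {'camera_matrix': array([[462.41632498,   0.        , 279.42171192],
       [  0.        , 462.41632498, 209.47254571],
       [  0.        ,   0.        ,   1.        ]]), 'D': array([-0.09712588,  0.        ,  0.        ,  0.        ,  0.        ]), 'eye': array([1.39634216, 0.16438324, 0.68681686]), 'attitude': array([0.69786165, 0.82195838, 1.57778515])}
top {'camera_matrix': array([[439.7511146 ,   0.        , 277.15527846],
       [  0.        , 439.7511146 , 210.44887752],
       [  0.        ,   0.        ,   1.        ]]), 'D': array([-0.11619516,  0.        ,  0.        ,  0.        ,  0.        ]), 'eye': array([0.40110282, 0.01499576, 1.2072997 ]), 'attitude': array([ 0.14572717, -0.11908578, -1.58984487])}
{'t': 0.1, 'joints': array([-1.32921005,  0.41179815, -0.01275322,  1.59695582,  0.00560133,
        1.13430718, -0.08220044]), 'joint_vel': array([ 0.00084591, -0.00200146,  0.00033061, -0.00176842,  0.00135877,
        0.00163627,  0.00031073]), 'joint_efforts': array([ 2.36627086e-03, -6.01826549e+01,  6.83995262e-01, -3.00094450e+01,
        1.39759050e-02,  6.34783748e-03,  2.05529682e-05]), 'eef_pos': array([0.190473  , 0.59506047, 0.40395218]), 'ee_rot': array([-4.84550308e-01, -3.10386183e+00,  2.24061715e-03]), 'ft_force': array([-0.09415716,  0.11530799,  0.23175108]), 'moment': array([ 0.00727452, -0.05385943,  0.04222365]), 'opening': 0.08533401095475784}
```

View pics/scene0.png

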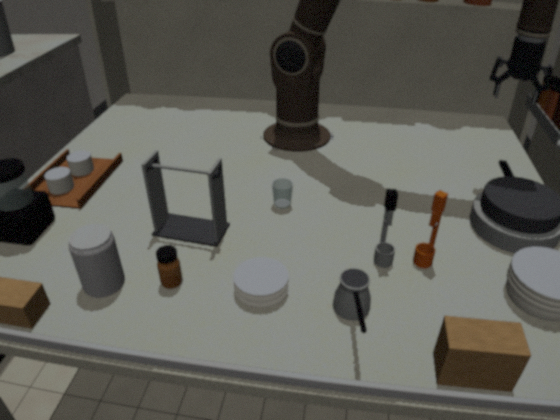

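View pics/top0.png

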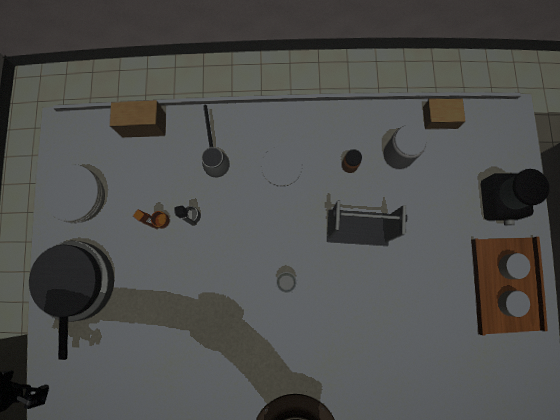

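The scene view shows the robot base at the top. The dipper candidates are a steel one with a black grip (scene (388,225), top (188,212)) and an orange one (scene (432,230), top (150,217)). The steel and black one fits the description. The stand is at scene (188,200), top (367,222). I'll confirm with an enlarged crop.

```bash
cat > h.py <<'E'
import cv2, numpy as np
from workcell import arm, eyes
from scipy.spatial.transform import Rotation as R
F=np.diag([1,-1,-1.])
def ray(n,uv):
    c=eyes.calibration(n)
    p=cv2.undistortPoints(np.array([[uv]],float),c["camera_matrix"],c["D"])[0,0]
    d=R.from_rotvec(c["attitude"]).apply([p[0],-p[1],-1.]); return np.array(c["eye"]),d/np.linalg.norm(d)
def onz(n,uv,z):
    o,d=ray(n,uv); return o+d*(z-o[2])/d[2]
def tri(a,b):
    (o1,d1),(o2,d2)=ray("scene",a),ray("top",b)
    t=np.linalg.lstsq(np.stack([d1,-d2],1),o2-o1,rcond=None)[0]
    p,q=o1+t[0]*d1,o2+t[1]*d2; return (p+q)/2,np.linalg.norm(p-q)
def proj(n,P):
    c=eyes.calibration(n); Q=R.from_rotvec(c["attitude"]).inv().apply(np.atleast_2d(P)-c["eye"])@F
    return cv2.projectPoints(Q,np.zeros(3),np.zeros(3),c["camera_matrix"],c["D"])[0][:,0]
E
python3 - <<'E'
import cv2,numpy as np
s=cv2.imread("pics/scene0.png");t=cv2.imread("pics/top0.png")
def cr(i,x,y,w,h,W,H): return cv2.resize(np.clip(i[y:y+h,x:x+w].astype(float)*1.8,0,255).astype(np.uint8),(W,H),interpolation=cv2.INTER_CUBIC)
a=np.vstack([np.hstack([cr(s,360,180,90,95,380,300*95//75//1-80),cr(s,135,145,105,105,420,300)]) if 0 else np.hstack([cr(s,360,180,100,75,400,300),cr(s,140,145,100,75*1,400,300)]),
np.hstack([cr(t,130,190,80,60,400,300),cr(t,315,185,100,75,400,300)])])
cv2.imwrite("pics/crop.png",a)
E
```

```text
(no output)
```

View pics/crop.png

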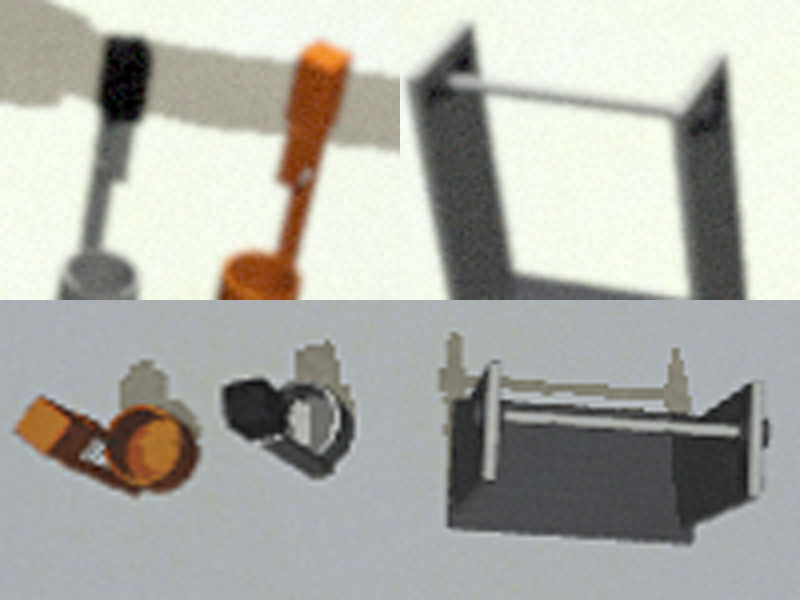

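Left: steel dipper with a black grip, grip at scene (391,200) and top (182,211), with its crook towards the camera. It's the one meant, because the other is wholly orange. Right: the stand with its pin, at top (341,214)–(400,218). Next I'll measure these.

```bash
cat > m.py <<'E'
from h import *
import sys
s=cv2.imread("pics/scene0.png");t=cv2.imread("pics/top0.png")
def comp(im,thr,box):
    x,y,w,h=box; g=cv2.GaussianBlur(im,(3,3),0).max(2)[y:y+h,x:x+w]
    n,l,st,c=cv2.connectedComponentsWithStats((g<thr).astype(np.uint8)); k=1+np.argmax(st[1:,4])
    m=(l==k).astype(np.uint8); ct=max(cv2.findContours(m,0,1)[0],key=len)[:,0]+[x,y]
    return ct,st[k],c[k]+[x,y]
ct,st,ct_t=comp(t,28,(168,198,35,30)); print("top grip",st,ct_t); h=cv2.convexHull(ct.astype(np.int32)); ap=cv2.approxPolyDP(h,1.2,True)[:,0]
print(ap.tolist()); print(np.round([onz("top",p,.178)[:2] for p in ap],4).tolist())
cs,ss,cs_s=comp(s,28,(380,182,20,35)); print("scene grip",ss,cs_s); print("tri",tri(cs_s,ct_t))
# rows of grip & strip widths
# stand bright parts in top
x0,y0=325,190; g=t[y0:y0+60,x0:x0+95].max(2)
print("thr vals",np.percentile(g,[5,50,80,95,99]))
for y in range(0,60,3): print(y0+y,' '.join('%3d'%v for v in g[y,0:90:3]))
E
python3 m.py
```

```text
top grip [ 8  9 11 10 92] [181.05434783 211.45652174]
[[186, 209], [186, 215], [179, 216], [176, 212], [176, 208], [178, 207]]
[[0.5849, 0.249], [0.5703, 0.2488], [0.5683, 0.2657], [0.5782, 0.2732], [0.588, 0.2734], [0.5903, 0.2685]]
scene grip [  6   9  11  20 179] [390.72067039 199.92178771]
tri (array([0.58303029, 0.26648986, 0.15607784]), np.float64(0.0006585585949619914))
thr vals [ 28.  93. 101. 102. 104.]
190  98  98  98  98  99 100  99 100  99 100 100  98  98 102 100  99 101  98 100 100 100 100 100 101  99 100 101 102 100 101
193  98  70  99  99  98  98  99 100  99 100 101  98  99 100 100 101 100 102  98  99 101 101 102 102 101 101 100 101 102 101
196  98  75 100  99  99  97  99  99  98  98 100 100 101 100  99 100 102 100 101 103  99 102 101 100 101 101 101 100 100  99
199 100  71 101  98  99 100  97 100  98 102 101  99  98 101  99  98 101 102 101 102 104 100 101 101 102  99 102 100 101  99
202  69  72  85 100  70  91 101 101  99 101 102  97 100 103 101 100 100 101 101  75  78 100 100 100  99 102  99 101 101 102
205  70  71  71  48  78  69  69  72  69 101 101  99 102 100 103 
[... 1095 characters left out ...]
  45  43  44  43  45  42  43  43  44  43  29  27  28  26  28  26  95  93  98 100
235 101  34  40  46  44  45  44  44  44  45  42  43  43  44  42  44  43  43  43  43  26  29  26  29  30  39  84 100 101 102
238 104  44  45  44  44  42  42  44  45  44  42  43  43  42  42  43  43  44  41  43  28  27  28  55 102  98  99 101 100 101
241 100  48  45  42  44  42  43  43  46  42  44  44  44  43  40  42  42  43  41  42  31  52 103 100 100 100 101 100  99 102
244  98  99 101 101  99 100 102 103 102 106  90  83  60  62  58  52  45  40  41  40  41  69 100  99 100  99 101 100 101  99
247 101 102  99  99  99 100  99 100  98 101 101  99  98 101 102 100 102  99  98 102 104  99 102  99  98 102 100 101 101 100
```

```bash
cat > m2.py <<'E'
from h import *
s=cv2.imread("pics/scene0.png");t=cv2.imread("pics/top0.png")
g=t.max(2).astype(float)
P=[]
for u in range(345,398):
    # expected row
    v0=213.8+(u-341)*(217.6-213.8)/59; r=np.arange(int(v0)-4,int(v0)+6); w=np.clip(g[r,u]-48,0,None)
    k=np.abs(r-v0)<3; w=w*k; 
    if w.sum()>0: P.append((u,(w*r).sum()/w.sum()))
P=np.array(P); W=np.array([onz("top",p,.175)[:2] for p in P])
c=np.polyfit(W[:,1],W[:,0],1); W2=W[np.abs(np.polyval(c,W[:,1])-W[:,0])<.002]; c=np.polyfit(W2[:,1],W2[:,0],1)
print("pin x = %.4f + %.4f*y"%(c[1],c[0]),len(W2),"yaw",-np.arctan(c[0]))
# cheek tops: extents of bright strip
for nm,u0,u1,v0,v1 in(("L",335,340,198,236),("R",400,406,202,241)):
    m=g[v0:v1,u0:u1].max(1); print(nm,[int(a) for a in m])
    print([int(a) for a in g[(v0+v1)//2,u0-4:u1+4]],u0-4)
E
python3 m2.py
python3 - <<'E'
import cv2,numpy as np
s=cv2.imread("pics/scene0.png");t=cv2.imread("pics/top0.png")
f=lambda i,x,y,k:cv2.resize(np.clip(i[y:y+k*3//2,x:x+k].astype(float)*1.8,0,255).astype(np.uint8),(400,600),interpolation=cv2.INTER_NEAREST)
cv2.imwrite("pics/z.png",np.hstack([cv2.resize(np.clip(s[186:270,365:421]*1.8,0,255).astype(np.uint8),(400,600),interpolation=0),cv2.resize(np.clip(t[195:240,173:203]*1.8,0,255).astype(np.uint8),(400,600),interpolation=0)]))
E
```

```text
pin x = 0.5769 + 0.0944*y 53 yaw -0.0940805571641174
L [102, 100, 99, 100, 99, 100, 99, 101, 99, 99, 100, 101, 99, 99, 99, 101, 99, 99, 97, 98, 101, 100, 100, 99, 100, 97, 98, 101, 102, 100, 99, 92, 45, 44, 48, 45, 44, 45]
[28, 27, 26, 24, 22, 69, 98, 98, 68, 33, 43, 43, 43] 331
R [102, 102, 103, 105, 98, 99, 97, 100, 100, 99, 98, 101, 100, 100, 99, 101, 101, 99, 100, 98, 99, 98, 96, 94, 96, 95, 94, 95, 98, 96, 95, 96, 99, 102, 103, 102, 102, 100, 100]
[27, 28, 26, 26, 28, 25, 59, 93, 98, 63, 48, 93, 102, 101] 396
```

View pics/z.png

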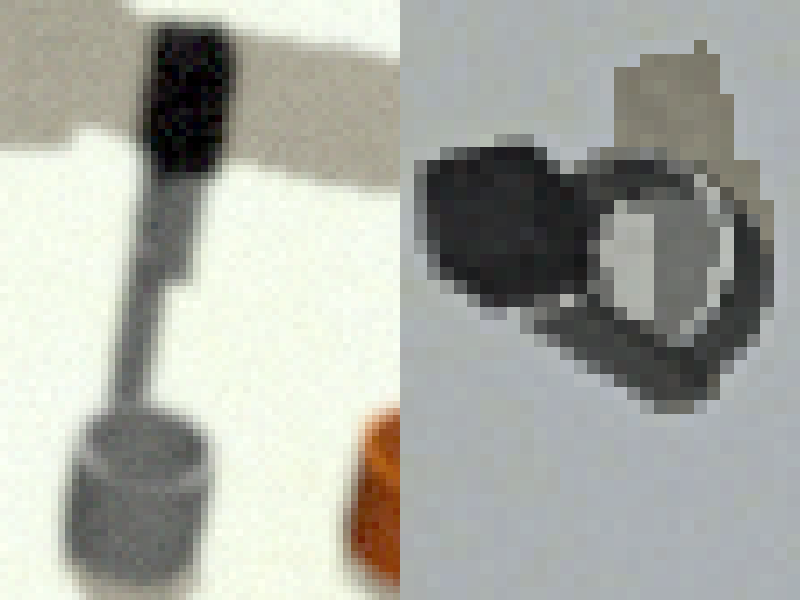

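Run:
```python
from h import *
a=(385.3,248.3);b=(193.0,214.9)
print("rim",tri(a,b),onz("scene",a,.04),onz("top",b,.04))
print("cup foot scene",onz("scene",(365+137/7.14,186+545/7.14),0.0))
T=lambda x,y:(173+x/13.33-.5,195+y/13.33-.5)
for p in[(415,150),(425,250)]: print("gripedge",onz("top",T(*p),.178))
# strip foot outer bottom corners
for p in[(655,408),(718,400)]: print("foot",onz("top",T(*p),0.0))
S=lambda x,y:(365+x/7.14-.5,186+y/7.14-.5)
print("leg tip",onz("scene",S(175,285),.0975),"strip@.05",onz("scene",S(127,395),.042+.0))
print("grip top edge scene",[onz("scene",S(*p),.178) for p in[(150,25),(240,25)]])
# stand corners
for p in[(337.5,201.5),(337.5,229.5),(403.5,206.0),(403.5,235)]: print("cheek",onz("top",p,.193)[:2])
print("pin scene ends",[onz("scene",p,.175) for p in[(140+455/4-.5,145+80/4-.5),(140+675/4-.5,145+112/4-.5)]])
print("base",[onz("top",p,.008)[:2] for p in[(315+450/4-.5,185+227/4-.5),(315+690/4-.5,185+243/4-.5)]])
```

```text
rim (array([0.59370859, 0.26651598, 0.03469875]), np.float64(0.008819124542117966)) [0.59900605 0.27011146 0.04      ] [0.59283824 0.26089542 0.04      ]
cup foot scene [0.59946683 0.27285219 0.        ]
gripedge [0.59173564 0.2063051  0.178     ]
gripedge [0.57348528 0.20437716 0.178     ]
foot [0.56869261 0.1885317  0.        ]
foot [0.57006978 0.17530974 0.        ]
leg tip [0.59216922 0.27069651 0.0975    ] strip@.05 [0.57626966 0.26383787 0.042     ]
grip top edge scene [array([0.5773571 , 0.25354987, 0.178     ]), array([0.5733169 , 0.27937231, 0.178     ])]
cheek [ 0.59120711 -0.11176067]
cheek [ 0.52508226 -0.10883765]
cheek [ 0.57666551 -0.26729905]
cheek [ 0.50815047 -0.26261596]
pin scene ends [array([ 0.51424446, -0.03577869,  0.175     ]), array([0.53073277, 0.08945281, 0.175     ])]
base [array([ 0.50853454, -0.37793601]), array([ 0.49210967, -0.54894621])]
```

Run:
```python
from h import *
T=lambda x,y:(173+(x-400)/13.33-.5,195+y/13.33-.5)
S=lambda x,y:(365+x/7.14-.5,186+y/7.14-.5)
for p in[(415,150),(425,250)]: print("gripedge L",onz("top",T(*p),.178))
for p in[(655,408),(718,395)]: print("foot",onz("top",T(*p),0.0))
print("rim outer far side top",onz("top",T(772,250),.04), onz("top",T(650,155),.04))
print("cup bottom low edge scene",onz("scene",S(137,583),0),"cup L/R",onz("scene",S(66,520),0.01),onz("scene",S(206,520),.01))
C=lambda x,y:(315+(x-400)/4-.5,185+(y-300)/4-.5); D=lambda x,y:(140+(x-400)/4-.5,145+y/4-.5)
print("base",[onz("top",C(*p),.008)[:2] for p in[(450,526),(690,542)]])
print("pin scene",[onz("scene",D(*p),.175)[:2] for p in[(455,80),(675,112)]])
print(proj("top",[[.583,.2665,.178]]),proj("scene",[[.559,-.1877,.175]]))
```

```text
gripedge L [0.59359818 0.27928425 0.178     ]
gripedge L [0.57525823 0.27711922 0.178     ]
foot [0.57062462 0.27291684 0.        ]
foot [0.57306964 0.2595875  0.        ]
rim outer far side top [0.59686242 0.24064153 0.04      ] [0.61712323 0.26595705 0.04      ]
cup bottom low edge scene [0.61578044 0.27136186 0.        ] cup L/R [0.60094799 0.24850418 0.01      ] [0.59458449 0.29192327 0.01      ]
base [array([ 0.51676805, -0.10132503]), array([ 0.50141629, -0.26567346])]
pin scene [array([ 0.54677572, -0.25981456]), array([ 0.563144  , -0.12586064])]
[[178.78465194 209.96456279]] [[181.8377452  169.49030461]]
```

```bash
cat >> h.py <<'E'
B=np.array([[0,1,0],[1,0,0],[0,0,-1.]])  # tool x->world y, tool y->world x, z down
def rot(yaw,flip=0): return (R.from_euler('z',yaw+np.pi*flip)*R.from_matrix(B)).as_rotvec()
E
python3 - <<'E'
from h import *
G=np.array([.584,.267]); SY=-.096
for f in(0,1):
    for p,y in(([*G,.413],.16),([*G,.313],.16),([.50,-.18,.53],SY),([.49,-.18,.42],SY),([.545,-.186,.364],SY)):
        q=arm.inverse_kinematics(np.array(p),rot(y,f)); print(f,None if q is None else np.round(q,2))
f=int(input()) if 0 else 0
E
```

```text
0 [-0.78  0.45  0.4   1.56 -0.19  1.17 -0.19]
0 [-0.77  0.54  0.38  1.67 -0.23  0.97 -0.15]
0 [-0.58  0.23  1.04  1.68 -0.2   1.35  0.39]
0 [-0.57  0.34  1.06  1.87 -0.32  1.12  0.51]
0 [-0.48  0.54  1.03  1.81 -0.52  1.09  0.65]
1 [-0.38  0.44 -0.18  1.53  0.08  1.17  2.73]
1 [-0.34  0.54 -0.24  1.63  0.14  0.99  2.68]
1 [-0.72  0.32  1.28  1.68 -0.31  1.37 -2.63]
1 [-0.68  0.44  1.27  1.87 -0.46  1.17 -2.48]
1 [-0.58  0.68  1.26  1.82 -0.7   1.18 -2.33]
```

Run:
```python
from h import *
G=[.584,.267]; o=rot(.16)
arm.reach([*G,.413],o); print(arm.state()["t"])
arm.command_gripper(.06,60)
s=arm.state(); b=s["ft_force"]; print(s["eef_pos"],s["t"],b)
arm.movel([*G,.314],feed=.1); s=arm.state(); print(s["eef_pos"],s["ft_force"]-b,s["t"])
arm.command_gripper(.0,60); s=arm.state(); print("open",s["opening"],s["ft_force"]-b,s["t"])
arm.movel([*G,.40],feed=.1); arm.dwell(.2); s=arm.state(); print("lift",s["opening"],s["ft_force"]-b,s["moment"],s["t"])
i=eyes.read_camera("scene"); t=eyes.read_camera("top"); cv2.imwrite("pics/t1.png",t)
cv2.imwrite("pics/s1.png",i)
c=lambda i,x,y:cv2.resize(np.clip(i[y:y+120,x:x+80]*1.8,0,255).astype(np.uint8),(400,600),interpolation=2)
cv2.imwrite("pics/c1.png",np.hstack([c(i,350,150),c(t,150,170)]))
```

```text
1.9583
[0.58387427 0.26730537 0.41302986] 2.3333 [0.23247559 0.02962998 1.21921769]
[0.58429258 0.26706062 0.31475426] [-0.66576427 -0.24732655 -1.42062879] 3.475
open 0.021822051189112828 [-2.47694136 -1.67315099  2.86394369] 3.9
lift 0.021516471802266166 [ 0.18527205 -0.16003667 -3.2555685 ] [-0.02251975  0.03313164  0.00410297] 5.1083
```

View pics/c1.png

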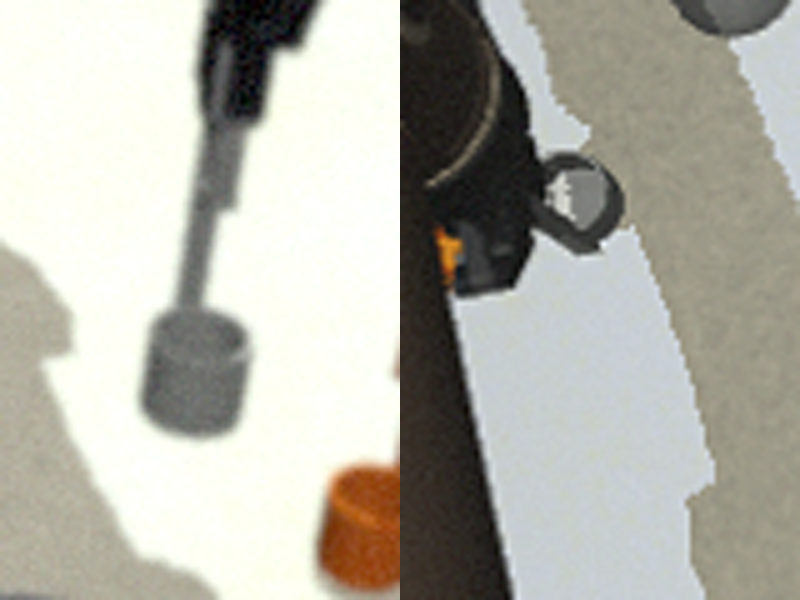

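The dipper is gripped upright and clear of the orange one. Now I'll carry it to the stand and feel for the pin.

```bash
cat >> h.py <<'E'
SY=-.096; u=np.array([np.cos(SY),np.sin(SY)]); P=np.array([.559,-.188])
def tcp(d,z): return [*(P+u*d),z]
def f(n=1): return np.array(arm.state()["ft_force"])
E
python3 - <<'E'
from h import *
arm.movel([.584,.267,.53],feed=.2)
arm.movel(tcp(-.058,.53),rot(SY),feed=.2)
arm.movel(tcp(-.058,.422),feed=.12); arm.dwell(.2)
s=arm.state(); b=f(); print(s["t"],s["eef_pos"],b)
arm.movel(tcp(-.008,.422),feed=.05); arm.dwell(.1)
s=arm.state(); print(s["t"],(s["eef_pos"][:2]-P)@u,f()-b)
d=-.008; t0=s["t"]
while d<.016:
    d+=.001; arm.movel(tcp(d,.422),feed=.02); s=arm.state(); F=f()-b
    print(round(d,4),round((s["eef_pos"][:2]-P)@u,4),np.round(F,2),round(s["t"],2))
    if F[:2]@u<-2.0: break
i=eyes.read_camera("scene"); cv2.imwrite("pics/c2.png",cv2.resize(np.clip(i[100:270,110:280]*1.8,0,255).astype(np.uint8),(600,600),interpolation=2))
E
```

```text
9.6917 [ 0.50138261 -0.18251396  0.42258219] [-0.53678432  0.6348135  -2.84590307]
10.9417 -0.008265529877598703 [ 0.68900586 -0.96684136  0.48213736]
-0.007 -0.007 [-0.31 -0.84  0.39] 11.19
-0.006 -0.0059 [ 0.59 -0.51  0.08] 11.44
-0.005 -0.0049 [1.18 0.5  0.79] 11.69
-0.004 -0.0039 [-0.28 -0.64  0.85] 11.94
-0.003 -0.0029 [ 0.88 -0.47  0.36] 12.19
-0.002 -0.0019 [ 0.82 -0.07  0.14] 12.44
-0.001 -0.0009 [ 1.18 -1.31  1.35] 12.69
0.0 0.0 [ 1.03 -0.32  0.16] 12.94
0.001 0.0011 [ 0.23 -1.02  1.09] 13.19
0.002 0.0021 [ 0.8  -0.4   1.06] 13.44
0.003 0.0031 [ 1.08 -0.34 -0.73] 13.69
0.004 0.0038 [-1.76 -0.26  0.24] 13.94
0.005 0.0045 [-4.53  0.42  2.74] 14.19
```

View pics/c2.png

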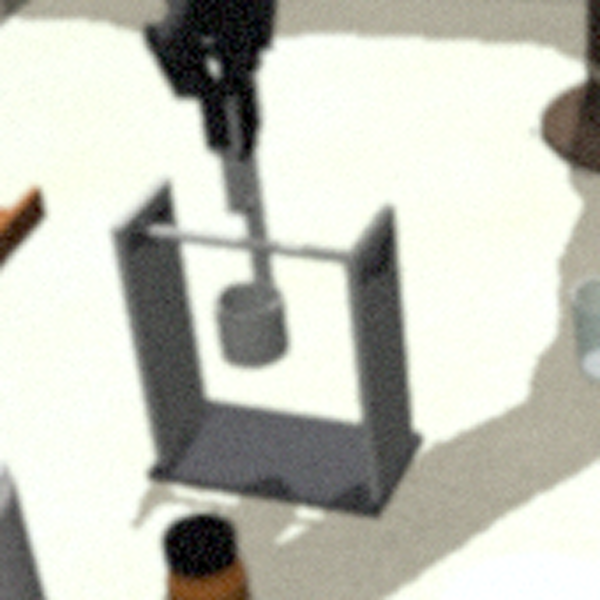

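The strip touched the pin at d≈3.6 mm. So the pin axis is at d≈0, which agrees with the camera. I'll back off to centre and push down softly.

Run:
```python
from h import *
arm.movel(tcp(0,.422),feed=.03); arm.dwell(.2); b=np.mean([f() for _ in range(3)],0)
arm.movel(tcp(0,.399),feed=.05); s=arm.state(); print(s["t"],s["eef_pos"],f()-b)
z=.399
while z>.364:
    z-=.0015; arm.movel(tcp(0,z),feed=.02); s=arm.state(); F=f()-b
    print(round(z,4),round(s["eef_pos"][2],4),np.round(F,2),round(s["t"],2))
    if F[2]>14 or abs(F[:2]@u)>8: print("stop"); break
    if z<.370 and F[2]>4: print("seat"); break
```

```text
15.3667 [ 0.55903191 -0.18802883  0.39883877] [-0.13572725 -0.62533495 -0.57661579]
0.3975 0.3976 [-0.38 -0.13 -0.22] 15.62
0.396 0.396 [ 0.08 -0.01 -0.22] 15.87
0.3945 0.395 [-1.13  0.58  4.06] 16.12
0.393 0.3933 [0.39 0.91 5.85] 16.37
0.3915 0.3917 [1.13 0.51 5.93] 16.62
0.39 0.3903 [ 1.88 -0.25  6.05] 16.87
0.3885 0.3888 [ 3.88 -0.75  6.23] 17.12
0.387 0.3871 [ 5.58 -0.77  4.37] 17.37
0.3855 0.3854 [ 5.59 -1.35  3.81] 17.62
0.384 0.3837 [ 5.95 -1.49  2.37] 17.87
0.3825 0.382 [ 6.6  -1.3   0.58] 18.12
0.381 0.3804 [ 6.9  -0.44  0.8 ] 18.37
0.3795 0.3787 [ 6.94 -1.5  -0.24] 18.62
0.378 0.377 [ 6.65 -1.42 -2.69] 18.87
0.3765 0.3752 [ 6.57 -0.16 -3.83] 19.12
0.375 0.3734 [ 7.22 -0.   -4.23] 19.37
0.3735 0.372 [ 0.44  1.17 -0.41] 19.62
0.372 0.3716 [-0.22 -0.46 -0.12] 19.87
0.3705 0.3704 [ 0.34  0.25 -0.15] 20.12
0.369 0.3689 [-0.57  0.18 -0.42] 20.37
0.3675 0.3674 [-0.07 -0.11 -0.31] 20.62
0.366 0.3659 [ 0.71 -0.4  -0.27] 20.87
0.3645 0.3652 [-2.83  1.53  6.9 ] 21.12
seat
```

The latch snapped shut at z≈.3727 and the hook seated at .365. Next is the soft pull.

Run:
```python
from h import *
arm.dwell(.4); s=arm.state(); print(s["t"],s["eef_pos"],f())
arm.movel(tcp(0,.370),feed=.02); arm.dwell(.2); b=np.mean([f() for _ in range(3)],0)
arm.movel(tcp(0,.380),feed=.03)
z=.380
while z<.392:
    z+=.001; arm.movel(tcp(0,z),feed=.02); s=arm.state(); F=f()-b
    print(round(z,4),round(s["eef_pos"][2],4),np.round(F,2),round(s["t"],2))
    if F[2]<-5: break
arm.dwell(.4); print("hold",f()-b,arm.state()["eef_pos"])
```

```text
21.5167 [ 0.55904447 -0.18809615  0.36513321] [-2.4698014   1.47607063  6.04166454]
0.381 0.381 [ 0.05 -0.2  -0.21] 22.88
0.382 0.382 [0.55 0.19 0.92] 23.12
0.383 0.3831 [1.3  0.86 0.67] 23.38
0.384 0.3838 [ 1.05 -0.47 -2.1 ] 23.62
0.385 0.3842 [  2.98  -0.9  -10.92] 23.88
hold [  4.01408224  -2.29644479 -16.11512267] [ 0.55887146 -0.18789834  0.38442674]
```

Run:
```python
from h import *
arm.movel(tcp(0,.367),feed=.03); arm.dwell(.1); b=f()
z=.367
while z>.3645:
    z-=.0005; arm.movel(tcp(0,z),feed=.02); F=f()-b; print(round(z,4),np.round(F,2))
    if F[2]>1.2: break
arm.command_gripper(.06); s=arm.state(); print(s["opening"],s["t"],f())
arm.dwell(.5); arm.movel(tcp(0,.50),feed=.1); arm.dwell(3)
print(arm.state()["t"])
i=eyes.read_camera("scene"); t=eyes.read_camera("top"); k=np.abs(i.astype(int)-cv2.imread("pics/scene0.png")).max(2)
c=lambda i,x,y:cv2.resize(np.clip(i[y:y+120,x:x+100]*1.8,0,255).astype(np.uint8),(400,480),interpolation=2)
cv2.imwrite("pics/c3.png",np.hstack([c(i,135,135),c(t,310,160)]))
arm.dwell(1); j=eyes.read_camera("scene"); print("motion",np.abs(i.astype(int)-j)[135:255,135:235].mean(), np.abs(i.astype(int)-j)[300:,:].mean())
```

```text
0.3665 [1.22 0.27 0.05]
0.366 [-0.05 -0.77  0.91]
0.3655 [0.86 0.58 0.74]
0.365 [-1.09 -0.1   3.6 ]
0.06010823169449931 26.5833 [ 0.49314788 -0.2786937   0.63142734]
31.5833
motion 2.1560555555555556 1.8962301587301587
```

View pics/c3.png

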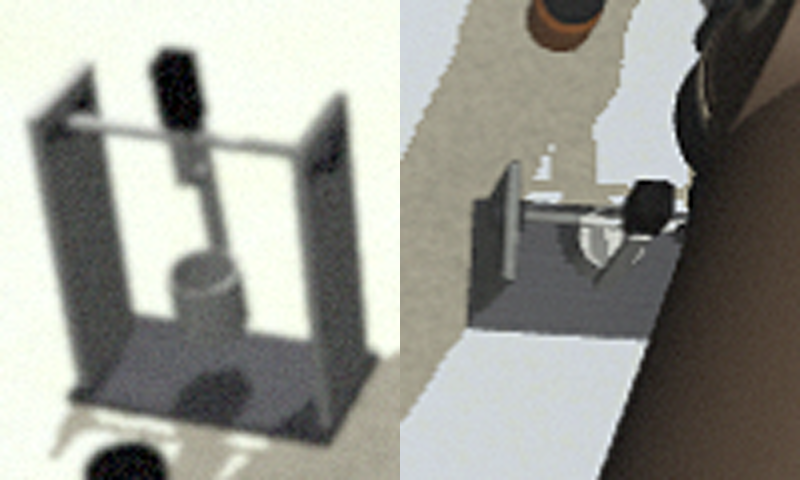

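Run:
```python
from h import *
arm.job_done(); print(arm.state()["t"])
```

```text
the job is handed in; nothing more can be done
the job is handed in; nothing more can be done
```

The steel dipper is hanging on the stand's pin with its latch shut. I handed the job in at about 33 s of robot time; no verdict was reported.

- **Grip and pin:** I gripped the steel dipper by its black grip and left the orange one alone. I felt for the pin with the strip, and the touch agreed with the camera to well under 1 mm.
- **Latch:** Pushing the hook down took about 6 N vertically and up to 7 N sideways. The forces dropped to zero when the latch snapped, and the hook seated about 7 mm lower.
- **Pull test:** The latch held the upward pull. The force rose to about 16 N by the end of the hold, more than the 5 N I was aiming for but below the 25 N limit. The bearing height was about 19 mm above seated, against the expected 18 mm.
- **Final look:** The dipper hung between the cheeks, with the cup clear and the gripper away. Two pictures about 1 s apart differed only by camera noise, so it was at rest.
- **Not checked:** I didn't measure the dipper's final tilt, though it looked slight. I didn't measure whether any other crockery had moved, but the path passed well above all of it.

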